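Load the storage cartridge into the vault's seismic recorder

TASK

Load the storage cartridge into the seismic recorder: press the thumb latch so that the sprung lid pops open, push the cartridge fully home in its bay with its grip tab up, then swing the lid down and press it until the latch snaps over and holds it shut. Feel your way: never push the latch, the lid or the cartridge in its bay with more than 40 N, and leave the other things on the shelf where they are.

Things in the scene. Friction and masses are not known exactly. Their poses are not given: they have to be found in the camera images.
- recorder: Grey box-shaped seismic recorder fixed on four levelling screws, 180 x 200 mm in plan, case 60 mm high. Origin: centre of its underside, which the screws hold 4 to 12 mm above the shelf; z up; its -x is the latch side, +x the hinge side. Under the latch pad its front (x below -50 mm) steps down to 44 mm; round connectors on its -y side.
- latch (a joint): Thumb latch, a bell crank on a pin along the recorder's y: 0 = at rest, grows to 0.40 rad (hard stop) as the pad is pushed down. Lets go of the lid at 0.2 to 0.3 rad, that is 6 to 8 mm of pad travel; the push there is 6 to 8 N, and 9.5 N just before the stop. Springs back by itself when released.
- latch_pad (a point): Middle of the top of the dark ribbed thumb pad (32 x 32 mm), which sits 30 mm before the closed lid's front wall, at recorder x = -70, y = 20, z = 68 mm. Press it straight down. Between pad and lid stands the latch's nose (28 mm wide, up to z = 84 mm, at x from -53 to -40 mm).
- lid (a joint): Sprung grey hood lid: 0 = latched shut, 1.75 rad = fully open (10 degrees beyond upright), held there by its spring (at most 2 N at the front edge to swing it). Shutting, it rides over the latch nose from 0.1 rad (10 N) and lands on a rubber gasket at 0.009 rad; only squeezed on to 0, by about 17 N at lid_press (10 to 15 N more per mm), does it snap; otherwise it springs up again.
- lid_hinge (a point): Middle of the lid's hinge axis, which runs along the recorder's y at recorder x = 62, y = 20, z = 66 mm. Turns with nothing (fixed to the recorder).
- lid_press (a point): Point on the lid's outer (top) face, on its middle line, 92 mm from the hinge and 10 mm from its front edge: where to press it shut. The hood is 102 mm long (hinge to front), 110 mm wide along y, 23 mm deep outside and 20 mm inside. The point's frame is the lid's: shut, its axes are the recorder's; z is the outward normal of the outer face.
- bay_mouth (a point): Centre of the bay's mouth, on the coaming top (recorder x = 10, y = 20, z = 66 mm); axes as the recorder. The opening is 59 (x) by 23.5 mm (y), square-edged; the coaming round it is flat. Its floor, 34 mm down, is sprung (1 mm per 8 N, 4 mm at most). A contact spring in the +y wall stands 3.5 mm in, 8 to 29 mm down: passing it takes 2 to 6 N; it holds the cartridge home, against the -y wall.
- cartridge: Black storage cartridge standing on the shelf, 90 g: body 56 (x) x 22 (y) x 32 mm (z), with a grip tab 30 (x) x 10 (y) mm on the middle of its top that rises to 48 mm. Origin: centre of its underside, z up. Fits the bay either way round, long side along the recorder's x; home, its underside is on the bay floor and only the tab stands above the coaming (14 mm).
- bubble_level: Round brass bubble level, 48 mm across, 16 mm high. Bystander: leave it where it is. Origin at its underside.
- locking_collar: Steel locking collar, 40 mm across, 14 mm high. Bystander: leave it where it is. Origin at its underside.
- porcelain_standoff: White porcelain standoff with ribs, 32 mm across, 47 mm high. Bystander: leave it where it is. Origin at its underside.
- washer_stack: Stack of copper washers, 34 mm across, 13 mm high. Bystander: leave it where it is. Origin at its underside.
- screwdriver: Screwdriver lying on the shelf, 190 mm long. Bystander: leave it where it is. Origin at its underside.
- wrench: Wrench lying on the shelf, 160 mm long. Bystander: leave it where it is. Origin at its underside.
There are look-alikes about, which are no part of the job. Of the things that look like the cartridge, the largest one is meant.

How it is judged:
By the outcome, as a careful person would: the job done as asked, in the order asked, and still so for the second after the job is handed in, with the robot touching nothing.
It also fails if it takes over 72 s, if anything falls off the work surface, if the arm or the gripper's body presses on something with over 40 N, if the wrist force passes 120 N, or if a joint passes its speed limit or range.

ROBOT

A 7-joint arm with a two-finger parallel gripper is mounted at the origin on the work surface. World frame = base frame: x ahead of the robot, y to its left, z up, the work surface at z = 0. Lengths are in m, angles in rad, forces in N, time in s.
With the tool pointing down it reaches from about 0.425 to 0.95 m from the base axis. Payload 16.7 kg.
Tool frame: the origin (TCP) lies at the very end of the fingers, on their centre line; the grasp point (between the pads) lies 19 mm behind it; z points along the fingers, y is the line along which they close (so a half turn about z gives the same grasp; the last joint's range is limited). The gripper opens to 94 mm and grips with 3 to 60 N. Pads are 16 mm wide; open, the fingers measure 119 mm over their backs; the gripper's body (75 mm by 177 mm) begins 78 mm behind the grasp point.
Start: joints at [1.052, 0.426, 0.074, 1.606, -0.034, 1.111, -0.067], TCP at [0.244, -0.629, 0.205] pointing down, gripper open.
Joint ranges: [-2.85, 2.85], [-0.5, 2.14], [-1.23, 1.37], [0.21, 2.46], [-1.02, 4.16], [0.16, 2.05], [-2.73, 2.73]. Speed limits (rad/s): [1.89, 1.89, 2.39, 2.39, 3.01, 3.01, 3.01].

INTERFACE

Orientations are given as a rotation vector (axis times angle).
In Python, from rig import monitor, optics, env, spotter gives the robot as it stands. The module is installed in compiled form; this text tells all that it offers.
- The arm moves only by the tool play_rows, never from a script. Its argument "targets" is a list of rows, each a list of 3 entries, a list of its own where there are three numbers: the closure, from -1 (fully open) to 1 (shut), then the shift along the world's x, y, z in units of 40 mm (1.0 is 40 mm), then the turn, a rotation vector about the world's x, y, z in units of 5 degrees (1.0 is 5 degrees). In form: [[grip, [dx, dy, dz], [wx, wy, wz]], ...]. A call has 1 to 20 rows; each row is the pose to reach, as a shift and turn from the pose commanded when the call began; what a row does not reach only later rows make up. A row lasts 1/8 s, in which the tool goes at most 62.5 mm and 10.7 degrees, less where a joint would pass 70% of its speed; a pose out of reach is approached as far as the arm can. A call with a gripper value outside its range is refused whole. The fingers move at their own pace and stop on an object; "newtons" is the grip in N (left out, the last holds). Time passes only in rows, so rows that repeat a pose let the fingers close. It gives the time, the measured TCP pose, the force, the opening and the grip force at its end, in the units of the state.
- monitor.state(): the state, without advancing time (a new reading comes with each control period).
- optics.camera(name): name is "side" or "top" or "wrist"; returns the picture (480x640x3 uint8, blue, green, red); there is no depth.
- optics.camera_model(name): a dict with "mtx" (3x3 intrinsics, pixels), "eye" and "rotation" of the camera in the world. Camera axes: x right, y up, looking along -z (the intrinsics and any distortion apply to the point x, -y, -z); pixel columns grow to the right and rows downward; lengths in m; the calibration is good to about 2 mm. A picture is of the moment at which its call begins: read the wrist's pose just before it. camera_model takes no time and is no camera call; for the wrist camera it gives the pose at the moment of the call.
- env.hand_in(): hands the job in; it is judged then, once.
Trained networks look in the newest picture that a camera, given by its name, has taken for a name from the list of things; names that differ only in an ending like _2 or _b are one class to them, and where a whole thing is asked for, a point or a joint stands for the part that bears it (a point fixed in the world has none). Each returns a list of dicts, best first, with "score" (0 to 1); they miss things now and then, are a little off and sometimes report something else, mostly with a low value. They report only what shows in the picture. A call takes as long as a camera call. They do not tell look-alikes from the thing itself.
- spotter.recognise(camera, name): "centre" ([x, y, z] in m, in the coordinates of the camera as it stood for that picture, good to about 4 mm: the middle of the surface that is visible of it).
- spotter.tip_of(camera, name): "centre" ([x, y, z] in m, in the coordinates of the camera as it stood for that picture, good to about 4 mm: a listed point, or the origin of a listed thing).
The state is a dict: "time": time; "joints": joint angles; "joint_velocities": joint speeds; "joint_torque": joint torques, N m; "ee_pos": TCP position; "tcp_rot": TCP orientation; "force": force on the tool from outside, world axes, zero at the start; "moment": the same for the moment, N m; "gripper_width": finger opening in m; "finger_force": force on a finger pad.
Only numpy, scipy, OpenCV 4.12 (cv2) and the standard library are available. Lean on these libraries where they do the work, as an engineer would, in place of code of your own. Each camera call takes 0.05 s, during which the arm holds its last target. There are 200 camera calls.

## Working session

There is one attempt and no reset: what is moved stays moved. The work goes in short steps, Python scripts to look and compute and a tool call to move; the robot and the scene stay as the last step left them, time stands still between calls to the robot, and variables do not carry over. Pictures are saved under pics/ and viewed, at most 10 in all, crops included, and the job is handed in when it is done.

Besides the shell and the picture viewer there is one more tool, called after "Call:" by a JSON object that holds its "fn" and its "kwargs", one argument or row to a line. play_rows: Moves the arm, as the interface text tells. Its arguments: {"type":"object","properties":{"targets":{"type":"array","items":{"type":"array"}},"newtons":{"type":"number"}},"required":["targets"]}

```bash
mkdir -p pics; cat > h.py <<'E'
import numpy as np, cv2
from scipy.spatial.transform import Rotation as R
from rig import monitor, optics, env, spotter
def rot(m):
    r=np.array(m["rotation"],float)
    if r.shape==(3,3): return r
    return R.from_rotvec(r).as_matrix() if r.size==3 else R.from_quat(r).as_matrix()
def toworld(m,p): return rot(m)@np.array(p)+np.array(m["eye"])
def topix(m,P):
    c=rot(m).T@(np.array(P)-np.array(m["eye"])); q=np.array(m["mtx"])@[c[0],-c[1],-c[2]]; return q[:2]/q[2]
def ray(m,u,v,z):
    d=np.linalg.inv(np.array(m["mtx"]))@[u,v,1]; d=rot(m)@[d[0],-d[1],-d[2]]; e=np.array(m["eye"]); return e+d*(z-e[2])/d[2]
E
python3 - <<'E'
from h import *
s=monitor.state(); print(s["time"],s["ee_pos"],s["tcp_rot"],s["force"])
ims=[]
for c in ["top","side"]:
    im=optics.camera(c); cv2.imwrite(f"pics/{c}0.png",im); m=optics.camera_model(c); print(c,m)
    for n in ["recorder","latch_pad","lid_press","lid_hinge","bay_mouth","cartridge"]:
        for f in ([spotter.tip_of] if n!="cartridge" else [spotter.tip_of,spotter.recognise]):
            for d in f(c,n)[:4]:
                P=toworld(m,d["centre"]); print(n,f.__name__,round(d["score"],2),P.round(4),topix(m,P).round())
E
```

```text
0.0 [ 0.24378235 -0.6289883   0.20477325] [-3.08685427e+00 -5.77299959e-01  5.13916892e-04] [-0.36300377  0.30315165 -0.2899677 ]
top {'mtx': array([[544.23616123,   0.        , 314.83660302],
       [  0.        , 544.23616123, 237.99280296],
       [  0.        ,   0.        ,   1.        ]]), 'eye': array([ 0.45436247, -0.03491276,  1.27310679]), 'rotation': array([ 0.0517398 , -0.04038334, -1.58342783])}
recorder call 0.86 [0.5284 0.1349 0.0111] [246. 239.]
latch_pad call 0.56 [0.5029 0.0628 0.0781] [274. 248.]
latch_pad call 0.41 [0.4879 0.3924 0.0026] [136. 258.]
lid_press call 0.59 [0.5019 0.1461 0.0748] [237. 249.]
lid_hinge call 0.7 [0.5004 0.1932 0.0756] [215. 250.]
bay_mouth call 0.96 [0.5001 0.1437 0.0772] [238. 250.]
bay_mouth call 0.5 [ 0.3687 -0.1114  0.001 ] [352. 306.]
cartridge call 0.57 [ 0.4429 -0.2975  0.0051] [432. 273.]
cartridge call 0.46 [ 0.4663 -0.2182  0.004 ] [398. 264.]
cartridge call 0.46 [ 5.299e-01 -3.224e-01  3.000e-04] [441. 236.]
cartridge call 0.38 [ 7.165e-01 -1.670e-01  3.000e-04] [373. 158.]
cartridge call 0.74 [ 0.4385 -0.2909  0.039 ] [432. 2
[... 459 characters left out ...]
atch_pad call 0.59 [0.5066 0.0699 0.0734] [267. 210.]
latch_pad call 0.54 [ 0.3684 -0.104  -0.0014] [245. 308.]
lid_press call 0.82 [0.5065 0.1032 0.0928] [261. 195.]
lid_press call 0.27 [ 0.4402 -0.2918 -0.0054] [313. 368.]
lid_hinge call 0.61 [0.5058 0.1964 0.0706] [247. 177.]
bay_mouth call 0.65 [0.5029 0.1453 0.0714] [253. 191.]
cartridge call 0.95 [ 0.4446 -0.2909 -0.004 ] [315. 366.]
cartridge call 0.73 [ 4.729e-01 -2.135e-01 -3.000e-04] [310. 328.]
cartridge call 0.49 [ 5.280e-01 -3.229e-01 -5.000e-04] [358. 361.]
cartridge call 0.97 [ 0.4369 -0.297   0.025 ] [313. 365.]
cartridge call 0.64 [ 0.5227 -0.3252  0.0209] [358. 359.]
cartridge call 0.59 [ 0.4652 -0.2162  0.024 ] [307. 326.]
```

View pics/top0.png

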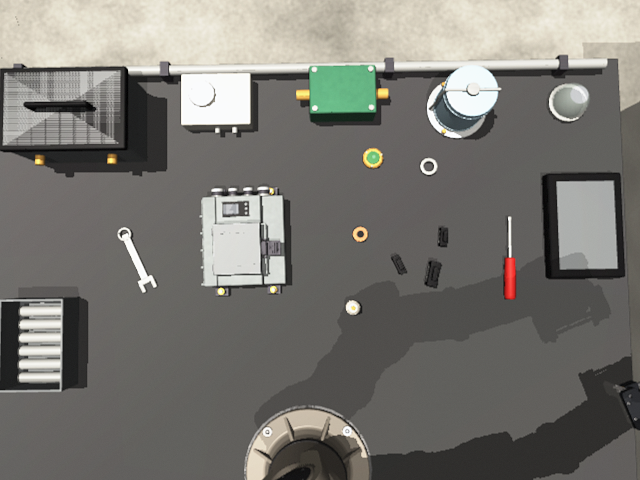

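View pics/side0.png

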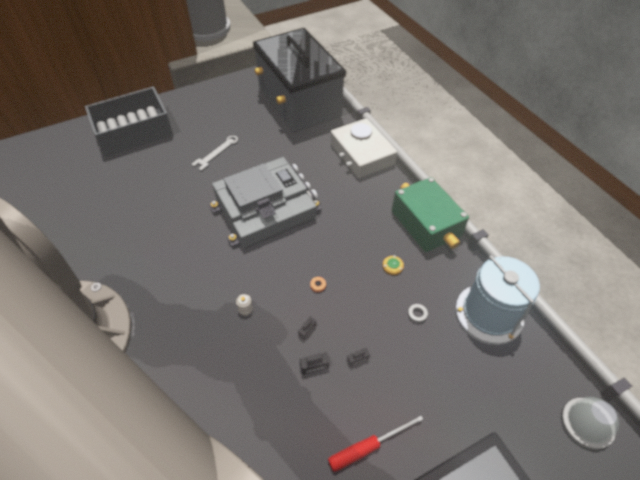

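```bash
python3 - <<'E'
import cv2,numpy as np
a=cv2.resize(cv2.imread("pics/top0.png")[205:305,370:470],(600,600),interpolation=cv2.INTER_CUBIC)[:, :390*1]
a=cv2.resize(cv2.imread("pics/top0.png")[205:305,380:460],(400,500),interpolation=cv2.INTER_CUBIC)
b=cv2.resize(cv2.imread("pics/side0.png")[295:395,290:370],(400,500),interpolation=cv2.INTER_CUBIC)
cv2.imwrite("pics/c1.png",np.hstack([a,b]))
E
```

```text
(no output)
```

View pics/c1.png

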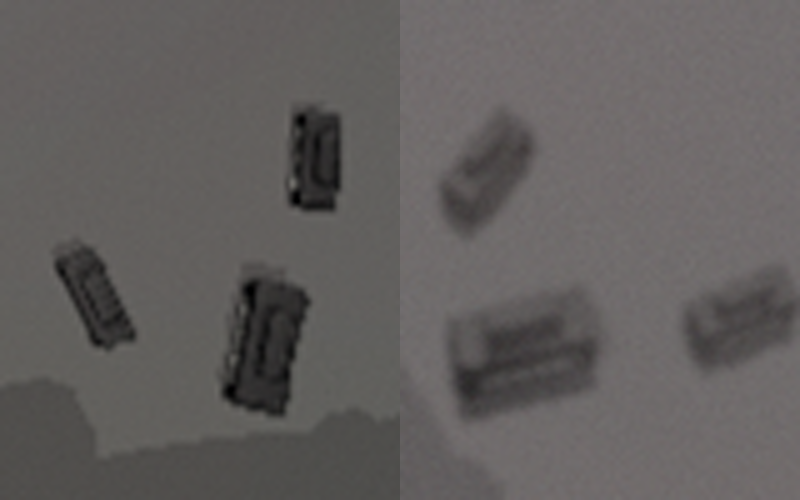

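The top view shows three cartridge-like things at (432,273), (443,236) and (398,264). The one at (432,273) is clearly the largest in the crop of both views, so it is the cartridge, near (0.44,-0.29). The recorder is at about (246,239), with its latch side toward world -y and its connectors toward +x. I'll move above the cartridge for a close look.

Call:
{"fn": "play_rows", "kwargs": {
  "targets": [
    [-1,[2.5,4.2,2],[0,0,-3]],
    [-1,[4.5,7,2.5],[0,0,-7]],
    [-1,[4.5,7,2.5],[0,0,-7]],
    [-1,[4.5,7,2.5],[0,0,-7]],
    [-1,[4.5,7,2.5],[0,0,-7]],
    [-1,[4.5,7,2.5],[0,0,-7]],
    [-1,[4.5,7,2.5],[0,0,-7]],
    [-1,[4.5,7,2.5],[0,0,-7]]
  ]
}}

```text
time: 1.8
ee_pos: [0.4235, -0.3498, 0.3054]
tcp_rot: [3.119, -0.378, -0.0]
force: [0.4, -0.1, 0.3]
gripper_width: 0.0938
finger_force: 0.0
```

```bash
cat > look.py <<'E'
import sys
from h import *
s=monitor.state(); m=optics.camera_model("wrist"); im=optics.camera("wrist"); cv2.imwrite(f"pics/{sys.argv[1]}.png",im)
print(s["time"],np.round(s["ee_pos"],4),np.round(s["tcp_rot"],4),np.round(s["force"],2),np.round(s["joints"],2))
T=R.from_rotvec(s["tcp_rot"]).as_matrix(); print("cam in tool",T.T@(m["eye"]-np.array(s["ee_pos"])),"view",T.T@rot(m)@[0,0,-1], "tooly",T[:,1])
for n in sys.argv[2:]:
    for d in spotter.tip_of("wrist",n)[:3]:
        P=toworld(m,d["centre"]); print(n,round(d["score"],2),P.round(4),topix(m,P).round())
np.savez(f"pics/{sys.argv[1]}.npz",**m)
E
python3 look.py w1 cartridge
```

```text
1.8 [ 0.4235 -0.3498  0.3054] [ 3.1185e+00 -3.7830e-01 -2.0000e-04] [ 0.43 -0.08  0.33] [ 0.55  0.14  0.02  1.76 -0.    1.24 -1.24]
cam in tool [ 0.07666527  0.00073642 -0.18029929] view [-2.60324108e-01  2.42232490e-04  9.65521258e-01] tooly [-2.39106106e-01 -9.70993417e-01  2.31685164e-04]
cartridge 0.79 [ 0.5239 -0.3237 -0.0029] [283. 136.]
cartridge 0.75 [ 0.4407 -0.2912  0.0025] [276. 200.]
cartridge 0.55 [ 0.4642 -0.2184  0.007 ] [222. 197.]
```

View pics/w1.png

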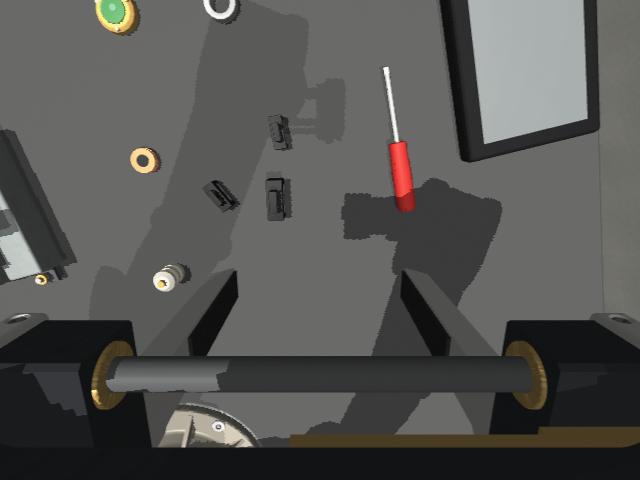

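The largest black cartridge is at (276,199). The screwdriver at (400,140) and the standoff at (168,278) are well clear of it. Next I'll go over the recorder, with tool y along the recorder's y.

Call:
{"fn": "play_rows", "kwargs": {
  "targets": [
    [-1,[0.4,1.2,0],[0,0,2]],
    [-1,[0.6,2.4,0],[0,0,4]],
    [-1,[0.8,3.6,0],[0,0,6]],
    [-1,[1,4.8,0],[0,0,8]],
    [-1,[1.3,6,0],[0,0,10]],
    [-1,[1.6,7.2,0],[0,0,12]],
    [-1,[1.8,8.4,0],[0,0,14]],
    [-1,[2,9.6,0],[0,0,16]],
    [1,[2.2,10.8,0],[0,0,18]],
    [1,[2.3,11.5,-0.2],[0,0,20]],
    [1,[2.3,11.5,-0.5],[0,0,20.7]],
    [1,[2.3,11.5,-0.5],[0,0,20.7]],
    [1,[2.3,11.5,-0.5],[0,0,20.7]]
  ]
}}

```text
time: 3.52
ee_pos: [0.5162, 0.1097, 0.2857]
tcp_rot: [2.231, 2.212, 0.0]
force: [0.5, -1.0, 1.0]
gripper_width: 0.0471
finger_force: 0.0
```

```bash
python3 look.py w2 recorder latch_pad lid_press lid_hinge bay_mouth
```

```text
3.525 [0.5162 0.1097 0.2857] [2.2312 2.2116 0.    ] [ 0.46 -1.03  1.05] [ 0.1   0.15 -0.48  1.81  0.07  1.2  -0.41]
cam in tool [ 0.07497432  0.00059324 -0.18027016] view [-2.61544197e-01  7.10656947e-04  9.65191239e-01] tooly [ 9.99960993e-01 -8.83242361e-03  9.57920075e-06]
recorder 0.65 [0.5235 0.1342 0.0076] [323. 185.]
latch_pad 0.69 [0.507  0.0653 0.0772] [311. 249.]
lid_press 0.58 [0.5061 0.1035 0.0968] [309. 221.]
lid_hinge 0.68 [0.5051 0.1954 0.0719] [307. 137.]
bay_mouth 0.95 [0.5    0.1388 0.0737] [304. 188.]
```

View pics/w2.png

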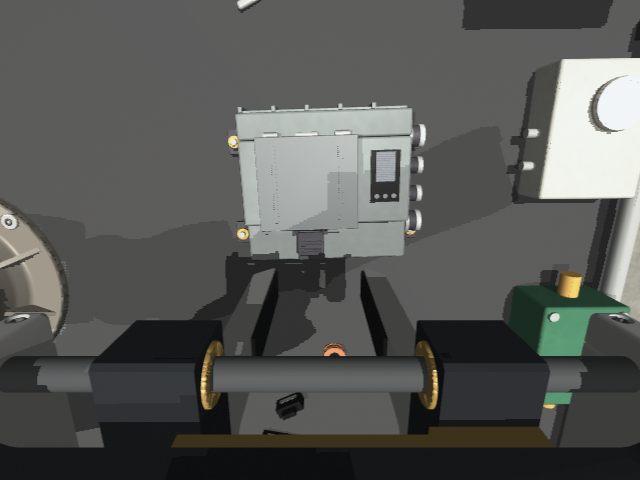

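The recorder is at (325,182). The lid top spans (255,137) to (358,230), the pad is at (311,243), and the yaw is nearly square to the tool. I'll enlarge it for corner points.

```bash
python3 - <<'E'
import cv2
a=cv2.imread("pics/w2.png")[97:265,228:428]; cv2.imwrite("pics/c2.png",cv2.convertScaleAbs(cv2.resize(a,None,fx=3.5,fy=3.5,interpolation=cv2.INTER_CUBIC),alpha=1.3))
E
```

```text
(no output)
```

View pics/c2.png

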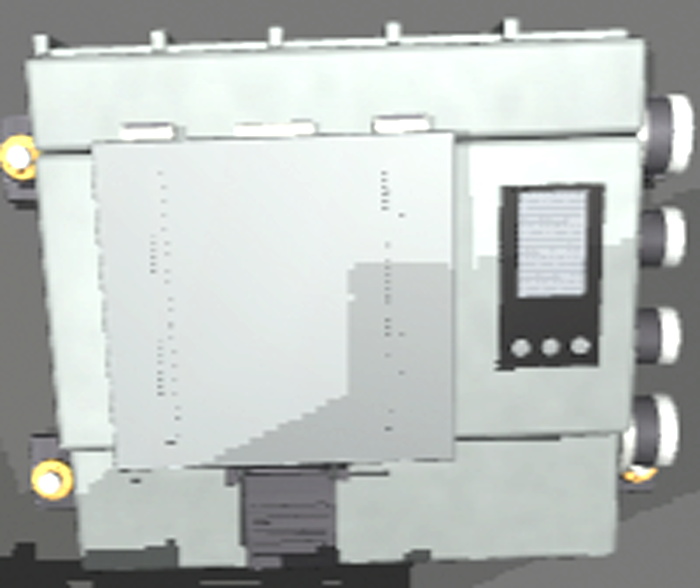

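```bash
cat > fit.py <<'E'
from h import *
from scipy.optimize import least_squares
m=dict(np.load("pics/w2.npz"))
pts=[((62,75,89),(93,143)),((62,-35,89),(453,131)),((-40,-35,89),(454,460)),((-40,75,89),(116,468)),((-50,90+10,60),(62,447)),((-50,-100,60),(632,434)),((-90,-100,44),(615,553)),((-90,100,44),(83,568)),((90,100,60),(28,60)),((90,-100,60),(645,40)),((-54,36,68),None)]
P=np.array([p for p,c in pts if c])/1e3; C=np.array([c for p,c in pts if c])/3.5+[228,97]
def W(q): return R.from_euler("ZYX",[q[3],q[4]*0,q[5]*0]).apply(P)+q[:3]
def f(q): return (np.array([topix(m,w) for w in W(q)])-C).ravel()
r=least_squares(f,[.523,.135,.008,1.57,0,0],loss="soft_l1"); q=r.x
print(q[:4].round(4),np.degrees(q[3])); print(f(q).reshape(-1,2).round(1))
for n,p in dict(pad=(-70,20,68),bay=(10,20,66),press=(-30,20,89),hinge=(62,20,66)).items(): print(n,(R.from_euler("z",q[3]).apply(np.array(p)/1e3)+q[:3]).round(4))
E
python3 fit.py
```

```text
[0.5257 0.134  0.0026 1.5931] 91.28073297899805
[[ 0.3  0.1]
 [ 0.2  0.2]
 [-0.  -1. ]
 [ 0.9 -0.4]
 [ 0.6  8.4]
 [-1.   7.3]
 [-0.4 -0. ]
 [-0.2  0.2]
 [-0.5 -0.6]
 [ 0.  -0.7]]
pad [0.5072 0.0636 0.0706]
bay [0.5054 0.1435 0.0686]
press [0.5063 0.1036 0.0916]
hinge [0.5043 0.1955 0.0686]
```

Call:
{"fn": "play_rows", "kwargs": {
  "targets": [
    [1,[-0.25,-1.2,-1.2],[0,0,0]],
    [1,[-0.25,-1.2,-2.4],[0,0,0]],
    [1,[-0.25,-1.2,-3.6],[0,0,0]],
    [1,[-0.25,-1.2,-4.6],[0,0,0]],
    [1,[-0.25,-1.2,-4.9],[0,0,0.25]],
    [1,[-0.25,-1.2,-5.1],[0,0,0.25]],
    [1,[-0.25,-1.2,-5.2],[0,0,0.25]],
    [1,[-0.25,-1.2,-5.3],[0,0,0.25]],
    [1,[-0.25,-1.2,-5.4],[0,0,0.25]],
    [1,[-0.25,-1.2,-5.4],[0,0,0.25]]
  ]
}}

```text
time: 5.08
ee_pos: [0.5068, 0.0621, 0.0703]
tcp_rot: [2.203, 2.238, 0.001]
force: [-0.6, -4.4, 9.4]
gripper_width: 0.0005
finger_force: 4.2
```

```bash
python3 - <<'E'
from h import *
print(monitor.state()["force"])
m=optics.camera_model("side"); im=optics.camera("side")
cv2.imwrite("pics/s2.png",cv2.resize(im[130:260,190:340],None,fx=4,fy=4,interpolation=cv2.INTER_CUBIC))
for n in ["lid_press","latch_pad"]:
    for d in spotter.tip_of("side",n)[:2]: print(n,d["score"],toworld(m,d["centre"]).round(4))
E
```

```text
[-0.59771008 -4.41543574  9.36037794]
lid_press 0.69 [0.5066 0.1148 0.1121]
latch_pad 0.61 [0.5068 0.0672 0.0669]
latch_pad 0.2 [ 0.3706 -0.1053 -0.0061]
```

View pics/s2.png

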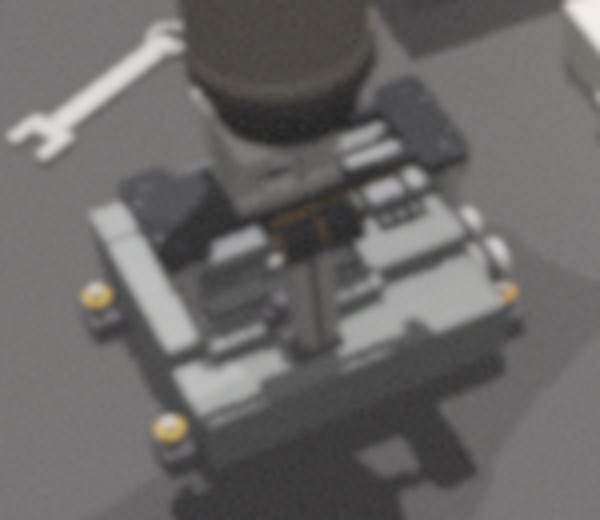

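Call:
{"fn": "play_rows", "kwargs": {
  "targets": [
    [1,[0,-0.1,0.2],[0,0,0]],
    [1,[0,-0.4,1],[0,0,0]],
    [-1,[0,-0.6,2.5],[0,0,0]],
    [-1,[0,-0.6,4],[0,0,0]],
    [-1,[0,-0.3,5],[0,0,0]],
    [-1,[0,0.3,5.2],[0,0,0]],
    [-1,[0,0.8,5.2],[0,0,0]],
    [-1,[0,0.8,5.2],[0,0,0]]
  ]
}}

```text
time: 6.22
ee_pos: [0.5057, 0.0958, 0.2782]
tcp_rot: [2.201, 2.242, 0.001]
force: [-0.6, -0.5, 0.0]
gripper_width: 0.0572
finger_force: 0.0
```

```bash
python3 look.py w3 bay_mouth lid_press latch_pad; python3 - <<'E'
import cv2
a=cv2.imread("pics/w3.png"); cv2.imwrite("pics/w3b.png",cv2.resize(a[60:330,180:460],None,fx=2.2,fy=2.2,interpolation=cv2.INTER_CUBIC))
E
```

```text
6.225 [0.5057 0.0958 0.2782] [2.2007e+00 2.2416e+00 1.3000e-03] [-0.61 -0.52  0.01] [ 0.14  0.13 -0.5   1.85  0.07  1.18 -0.36]
cam in tool [ 0.07496557  0.00058096 -0.18029978] view [-2.61546618e-01  7.31667456e-04  9.65190567e-01] tooly [9.99829673e-01 1.84390360e-02 7.92020059e-04]
bay_mouth 0.68 [0.5004 0.1384 0.0743] [314. 176.]
lid_press 0.83 [0.5028 0.2349 0.1606] [317.  64.]
latch_pad 0.62 [0.5081 0.0672 0.0783] [320. 238.]
```

View pics/w3b.png

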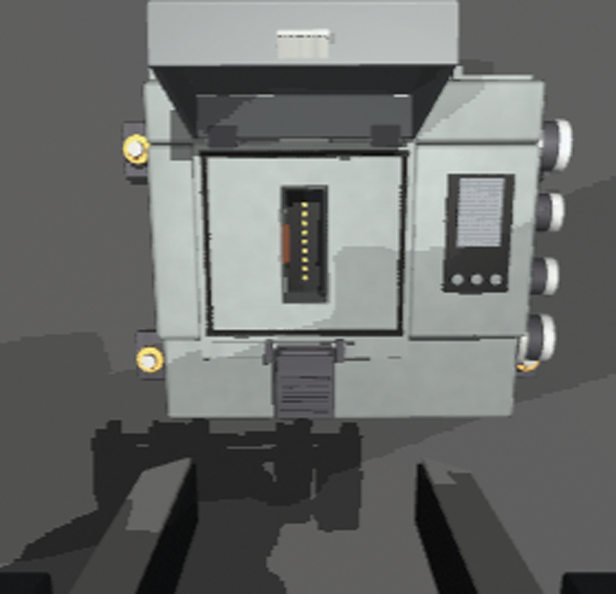

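The lid stands open. The bay mouth is at crop corners (282,186) to (327,302), with the brown contact spring on its left (recorder +y) wall. I'll measure the mouth's edges at sub-pixel precision.

```bash
cat > bay.py <<'E'
import sys
from h import *
def bay(name,guess,half=(10,24),z=0.0725,pr=True):
    m=dict(np.load(f"pics/{name}.npz")); g=cv2.cvtColor(cv2.imread(f"pics/{name}.png"),cv2.COLOR_BGR2GRAY).astype(float)
    if len(sys.argv)>9: print()
    def edge(p,d,L=9):   # strongest bright-outside edge from p along d
        t=np.arange(-L,L+.01,.25); q=np.array(p)+t[:,None]*np.array(d)
        v=cv2.remap(g.astype(np.float32),q[:,:1].astype(np.float32),q[:,1:].astype(np.float32),cv2.INTER_LINEAR).ravel()
        gr=np.gradient(cv2.GaussianBlur(v[None],(0,0),2).ravel()); i=gr.argmax(); 
        w=np.clip(gr[max(i-6,0):i+7],0,None); return q[max(i-6,0):i+7].T@w/w.sum()
    c=np.array(guess,float); out=[]
    for d,o in (((1,0),half[0]),((-1,0),half[0]),((0,1),half[1]),((0,-1),half[1])):
        d=np.array(d,float); n=np.array([d[1],d[0]]); k=half[1] if d[0] else half[0]
        E=np.array([edge(c+d*o+n*s,d) for s in np.linspace(-.7*k,.7*k,9)])
        x0,y0=np.median(E,0); vx,vy,px,py=cv2.fitLine(E.astype(np.float32),cv2.DIST_HUBER,0,.01,.01).ravel(); out.append((np.array([px,py]),np.array([vx,vy])))
    def X(a,b):
        s=np.linalg.solve(np.array([a[1],-b[1]]).T,b[0]-a[0]); return a[0]+s[0]*a[1]
    r,l,dn,up=out; K=[X(l,up),X(r,up),X(r,dn),X(l,dn)]
    for zz in (z-.004,z,z+.004):
        W=np.array([ray(m,*k,zz) for k in K]); e=W[0]+W[1]-W[2]-W[3]; w=W[1]+W[2]-W[0]-W[3]
        print(round(zz,4),"c",W.mean(0).round(4),"len",np.linalg.norm(e)/2*1e3,"wid",np.linalg.norm(w)/2*1e3,"yaw long",np.degrees(np.arctan2(e[1],e[0])),"short",np.degrees(np.arctan2(w[1],w[0])))
    print(np.round(K,1))
if __name__=="__main__": bay("w3",(180+305/2.2,60+244/2.2),(10.4,26.3))
E
python3 bay.py
```

```text
0.0685 c [0.5048 0.1436 0.0685] len 60.08361720375483 wid 24.34767607674825 yaw long 91.53783402550592 short 2.0973389237978903
0.0725 c [0.5048 0.1439 0.0725] len 59.46739790477271 wid 24.09796561352868 yaw long 91.53783402550604 short 2.0973389237978903
0.0765 c [0.5048 0.1442 0.0765] len 58.851178605790615 wid 23.84825515030914 yaw long 91.53783402550592 short 2.097338923797822
[[306.9 144.5]
 [328.4 143.6]
 [328.7 197.5]
 [307.6 197.4]]
```

Call:
{"fn": "play_rows", "kwargs": {
  "targets": [
    [-1,[0,-1.2,0],[0,0,2]],
    [-1,[-0.2,-2.5,0],[0,0,4]],
    [-1,[-0.4,-4,0],[0,0,6]],
    [-1,[-0.6,-5.4,-0.3],[0,0,8]],
    [-1,[-0.8,-6.8,-0.8],[0,0,10]],
    [-1,[-1,-8.2,-1.4],[0,0,12]],
    [-1,[-1.15,-9.2,-2],[0,0,14]],
    [-1,[-1.15,-9.8,-2.2],[0,0,14.8]],
    [-1,[-1.15,-9.8,-2.2],[0,0,14.8]],
    [-1,[-1.15,-9.8,-2.2],[0,0,14.8]]
  ]
}}

```text
time: 7.68
ee_pos: [0.4598, -0.2971, 0.1895]
tcp_rot: [-0.415, -3.114, -0.001]
force: [0.3, -0.1, 0.3]
gripper_width: 0.0942
finger_force: 0.0
```

```bash
python3 look.py w4 cartridge; python3 - <<'E'
from h import *
m=dict(np.load("pics/w4.npz")); im=cv2.imread("pics/w4.png"); u,v=topix(m,[.4405,-.2935,.03]); print(u,v)
u,v=int(u),int(v); cv2.imwrite("pics/w4b.png",cv2.convertScaleAbs(cv2.resize(im[max(v-70,0):v+70,u-80:u+80],None,fx=4.2,fy=4.2,interpolation=cv2.INTER_CUBIC),alpha=2)); print(u-80,max(v-70,0))
E
```

```text
7.675 [ 0.4598 -0.2971  0.1895] [-4.1490e-01 -3.1139e+00 -6.0000e-04] [ 0.25 -0.1   0.31] [ 0.7   0.25 -0.28  1.9   0.08  1.01  1.69]
cam in tool [ 0.07506861 -0.00072138 -0.18029342] view [-2.61886180e-01 -2.09335729e-04  9.65098744e-01] tooly [2.61856835e-01 9.65106658e-01 3.69103901e-04]
cartridge 0.98 [ 0.445  -0.2892  0.0015] [323. 202.]
cartridge 0.97 [ 0.5272 -0.3232  0.0006] [313. 276.]
cartridge 0.73 [ 0.4691 -0.2199  0.0056] [390. 207.]
318.057702390423 202.82408130193986
238 132
```

View pics/w4b.png

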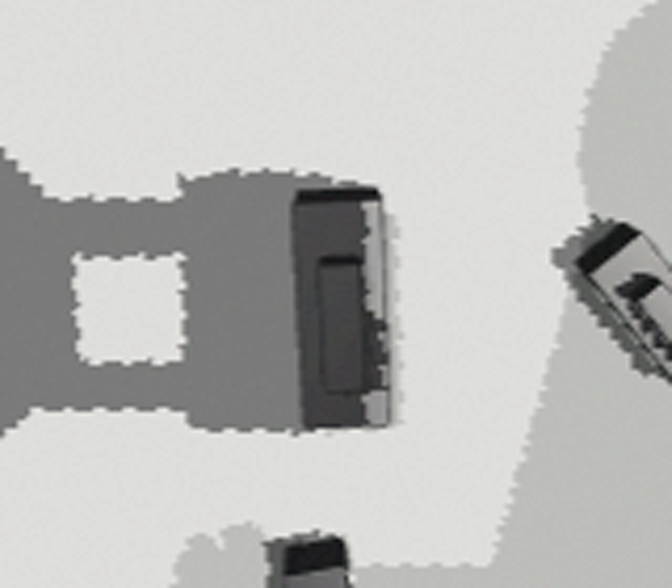

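The tool is nearly square to the largest cartridge. Its top face spans crop (295,203) to (390,428) and the tab is at (343,327). The look-alikes are at lower left (310,570) and right (640,300).

```bash
python3 - <<'E'
from h import *
m=dict(np.load("pics/w4.npz"))
for z,K in ((.032,[(295,203),(383,200),(389,427),(303,430)]),(.048,[(319,264),(361,263),(364,394),(322,394)])):
    W=np.array([ray(m,a/4.2+238,b/4.2+132,z) for a,b in K]); e=W[3]+W[2]-W[1]-W[0]; w=W[1]+W[2]-W[0]-W[3]
    print(z,W.mean(0).round(4),np.linalg.norm(e)/2,np.linalg.norm(w)/2,np.degrees(np.arctan2(e[1],e[0])),np.degrees(np.arctan2(w[1],w[0])))
E
```

```text
0.032 [ 0.4453 -0.2932  0.032 ] 0.055747917110576785 0.021127412542559166 -13.39870246700325 76.82137182272595
0.048 [ 0.4452 -0.2935  0.048 ] 0.030673596399970027 0.00973595532379414 -13.856082812530596 75.49667768344507
```

Call:
{"fn": "play_rows", "kwargs": {
  "newtons": 30,
  "targets": [
    [0,[-0.36,0.1,0],[0,0,0.4]],
    [0,[-0.36,0.1,-0.5],[0,0,0.4]],
    [0,[-0.36,0.1,-1.5],[0,0,0.4]],
    [0,[-0.36,0.1,-2.7],[0,0,0.4]],
    [0,[-0.36,0.1,-3.4],[0,0,0.4]],
    [0,[-0.36,0.1,-3.86],[0,0,0.4]],
    [0,[-0.36,0.1,-3.86],[0,0,0.4]],
    [1,[-0.36,0.1,-3.86],[0,0,0.4]],
    [1,[-0.36,0.1,-3.86],[0,0,0.4]],
    [1,[-0.36,0.1,-3.86],[0,0,0.4]],
    [1,[-0.36,0.1,-3.86],[0,0,0.4]],
    [1,[-0.36,0.1,-3.86],[0,0,0.4]],
    [1,[-0.36,0.1,-3.86],[0,0,0.4]],
    [1,[-0.36,0.1,-3.86],[0,0,0.4]]
  ]
}}

```text
time: 9.52
ee_pos: [0.4457, -0.2934, 0.0353]
tcp_rot: [0.357, 3.121, -0.0]
force: [-0.4, 0.4, 6.5]
gripper_width: 0.0095
finger_force: 30.0
```

Call:
{"fn": "play_rows", "kwargs": {
  "targets": [
    [1,[0,0,0.7],[0,0,0]],
    [1,[0,0,2],[0,0,0]],
    [1,[0,1,3],[0,0,-1.8]],
    [1,[0.2,2.3,3.2],[0,0,-3.6]],
    [1,[0.5,3.6,3.2],[0,0,-5.4]],
    [1,[0.8,5,3.2],[0,0,-7.2]],
    [1,[1.1,6.4,3.2],[0,0,-9]],
    [1,[1.3,7.8,3.2],[0,0,-10.8]],
    [1,[1.45,9.2,3.2],[0,0,-12.6]],
    [1,[1.48,10.3,3.2],[0,0,-14.4]],
    [1,[1.48,10.9,3.2],[0,0,-15.1]],
    [1,[1.48,10.93,3.2],[0,0,-15.1]],
    [1,[1.48,10.93,3.2],[0,0,-15.1]],
    [1,[1.48,10.93,3.2],[0,0,-15.1]]
  ]
}}

```text
time: 11.28
ee_pos: [0.5048, 0.1426, 0.163]
tcp_rot: [2.195, 2.248, -0.001]
force: [-0.8, -0.0, -0.6]
gripper_width: 0.0093
finger_force: 30.0
```

```bash
python3 look.py w5; python3 - <<'E'
import cv2
a=cv2.imread("pics/w5.png"); cv2.imwrite("pics/w5b.png",cv2.convertScaleAbs(cv2.resize(a[130:400,200:460],None,fx=2.2,fy=2.2,interpolation=cv2.INTER_CUBIC),alpha=1.4))
E
```

```text
11.275 [0.5048 0.1426 0.163 ] [ 2.1945e+00  2.2478e+00 -6.0000e-04] [-0.85 -0.   -0.61] [-0.07  0.25 -0.38  1.97  0.12  0.94 -0.48]
cam in tool [ 0.07494619  0.00057731 -0.1802832 ] view [-2.61544723e-01  6.99132089e-04  9.65191105e-01] tooly [ 9.99711694e-01  2.40102301e-02 -1.92027569e-04]
```

View pics/w5b.png

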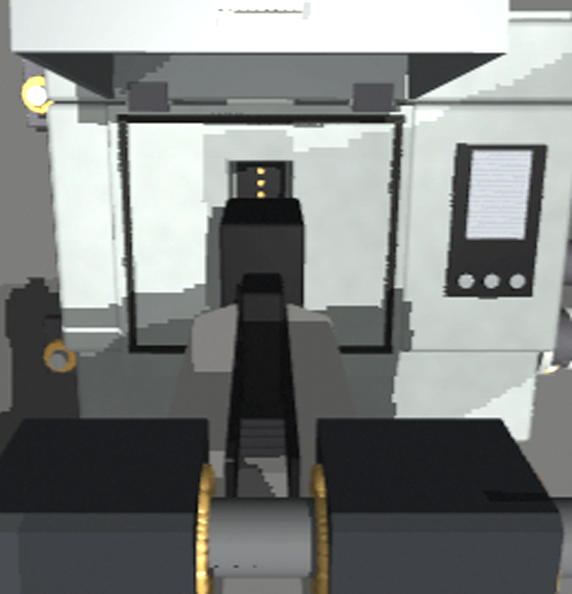

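The cartridge is held square with its tab gripped. Its lower back edge spans crop (228–300,200), and the bay's back edge spans (229–293,162). I'll check their lateral alignment numerically.

```bash
python3 - <<'E'
from h import *
s=monitor.state(); m=dict(np.load("pics/w5.npz")); g=cv2.cvtColor(cv2.imread("pics/w5.png"),cv2.COLOR_BGR2GRAY).astype(int)
for v in (205,207,209,211,213,217,221,224,227,229): print(v,g[v,290:345].tolist()) if v in(209,224) else None
def edges(v):
    r=cv2.GaussianBlur(g[v:v+1].astype(np.float32),(5,1),1)[0]; d=np.gradient(r); a=296+d[296:315].argmin(); b=322+d[322:345].argmax()
    f=lambda i,s:(np.arange(i-2,i+3)@np.clip(s*d[i-2:i+3],0,None))/np.clip(s*d[i-2:i+3],0,None).sum(); return f(a,-1),f(b,1)
for v in (206,208,210,212,214,216,218,221,223,225,228,231,234,240): print(v,np.round(edges(v),2))
T=R.from_rotvec(s["tcp_rot"]).as_matrix()
for n,p in dict(bot=(.028,0,.0353),top=(.028,0,.0033)).items():
    for y in (-.011,.011): print(n,topix(m,np.array(s["ee_pos"])+T@[p[0],y,p[2]]))
for y in (-.01175,.01175): 
    w=np.array([.5048,.1440,.0745])+R.from_euler("z",1.5,degrees=True).apply([y,.0295,0]); print("bay",topix(m,w))
E
```

```text
209 [181, 179, 162, 151, 151, 151, 151, 151, 150, 150, 150, 150, 150, 119, 72, 69, 112, 84, 41, 41, 41, 41, 42, 42, 42, 43, 42, 46, 50, 47, 43, 43, 42, 42, 42, 43, 44, 30, 20, 29, 54, 48, 48, 118, 147, 151, 151, 151, 152, 151, 151, 151, 150, 150, 149]
224 [176, 177, 177, 177, 159, 149, 107, 71, 71, 71, 72, 61, 34, 13, 13, 13, 12, 12, 13, 12, 12, 12, 13, 12, 11, 11, 13, 12, 12, 14, 12, 12, 13, 14, 11, 13, 13, 12, 12, 12, 13, 12, 12, 12, 12, 12, 66, 130, 150, 150, 150, 150, 150, 150, 149]
206 [303.14 332.82]
208 [303.03 332.82]
210 [302.91 332.97]
212 [302.91 332.65]
214 [302.89 332.64]
216 [302.91 332.63]
218 [302.94 332.66]
221 [302.66 335.73]
223 [302.08 336.18]
225 [295.74 336.37]
228 [295.68 337.17]
231 [299.67 337.73]
234 [298.85 338.07]
240 [298.94 338.09]
bot [301.03707195 220.53934063]
bot [334.51535038 220.54164422]
top [298.16892237 232.58908888]
top [337.10664952 232.59081688]
bay [303.32752594 203.09804452]
bay [332.40496707 203.03505988]
```

Call:
{"fn": "play_rows", "kwargs": {
  "targets": [
    [1,[-0.02,0,-0.4],[0,0,0]],
    [1,[-0.02,0,-0.8],[0,0,0]],
    [1,[-0.02,0,-1.1],[0,0,0]],
    [1,[-0.02,0,-1.1],[0,0,0]]
  ]
}}

```text
time: 11.82
ee_pos: [0.5032, 0.1437, 0.1177]
tcp_rot: [-2.192, -2.248, 0.003]
force: [0.6, -0.1, -0.3]
gripper_width: 0.0099
finger_force: 30.0
```

```bash
python3 look.py w6; python3 - <<'E'
from h import *
s=monitor.state(); m=dict(np.load("pics/w6.npz")); g=cv2.cvtColor(cv2.imread("pics/w6.png"),cv2.COLOR_BGR2GRAY).astype(int)
T=R.from_rotvec(s["tcp_rot"]).as_matrix()
for n,p in dict(bot=(.028,0,.0353),top=(.028,0,.0033)).items():
    print(n,[topix(m,np.array(s["ee_pos"])+T@[p[0],y,p[2]]).round(1) for y in (-.011,.011)])
print("bay",[topix(m,np.array([.5048,.1440,.0745])+R.from_euler("z",1.5,degrees=True).apply([y,.0295,0])).round(1) for y in (-.01175,.01175)])
for v in range(212,238,2): print(v,g[v,292:347].tolist())
print(g[200:245,318].tolist())
E
```

```text
11.825 [0.5032 0.1437 0.1177] [-2.1923 -2.2484  0.0029] [ 0.58 -0.05 -0.28] [-0.08  0.31 -0.37  2.01  0.15  0.85 -0.51]
cam in tool [ 0.0749266   0.00056538 -0.18028781] view [-2.61552000e-01  6.90557437e-04  9.65189139e-01] tooly [ 0.99967796  0.02527878 -0.00222672]
bot [array([301.7, 220.6]), array([335.3, 220.6])]
top [array([298.8, 232.8]), array([337.9, 232.8])]
bay [array([302.9, 215.6]), array([337.5, 215.6])]
212 [141, 140, 140, 140, 139, 140, 140, 141, 141, 140, 142, 142, 142, 143, 142, 142, 142, 143, 142, 142, 142, 141, 141, 141, 140, 140, 140, 139, 139, 139, 137, 137, 136, 136, 136, 137, 136, 137, 137, 137, 137, 138, 139, 139, 140, 140, 140, 140, 140, 139, 138, 139, 138, 139, 139]
214 [142, 142, 141, 141, 141, 141, 141, 141, 141, 142, 142, 142, 144, 156, 150, 144, 144, 144, 144, 143, 143, 143, 142, 143, 142, 142, 141, 141, 141, 139, 139, 138, 138, 138, 138, 137, 138, 138, 139, 139, 140, 140, 139, 139, 141, 141, 142, 141, 141, 140, 140, 139, 140, 140, 139]
216 [141, 141, 141, 141, 141, 142, 141, 141, 141, 142, 132, 92, 50, 45, 60, 42, 20, 22, 22, 21, 21, 21, 22, 22, 21, 21
[... 2029 characters left out ...]
, 140, 140, 139, 139, 139, 140]
234 [140, 140, 141, 100, 65, 65, 66, 49, 29, 30, 33, 32, 32, 32, 33, 34, 34, 34, 34, 35, 35, 34, 35, 34, 34, 35, 35, 34, 34, 35, 35, 34, 35, 35, 36, 35, 36, 36, 35, 35, 36, 37, 38, 37, 35, 28, 88, 130, 141, 140, 140, 140, 140, 140, 140]
236 [139, 140, 141, 101, 64, 65, 66, 47, 28, 28, 32, 33, 33, 33, 32, 32, 34, 34, 34, 34, 34, 35, 35, 35, 35, 35, 35, 35, 34, 34, 35, 34, 34, 34, 35, 34, 35, 36, 35, 36, 36, 36, 36, 37, 36, 27, 89, 130, 140, 141, 140, 141, 140, 141, 141]
[167, 166, 167, 167, 167, 167, 167, 166, 166, 166, 140, 140, 140, 140, 141, 96, 20, 18, 37, 64, 14, 11, 10, 11, 10, 10, 8, 12, 12, 11, 13, 16, 26, 33, 35, 35, 35, 35, 35, 35, 35, 35, 34, 34, 34]
```

Call:
{"fn": "play_rows", "kwargs": {
  "targets": [
    [1,[0.025,0,0],[0,0,0]],
    [1,[0.025,0,-0.1],[0,0,0]],
    [1,[0.025,0,-0.18],[0,0,0]],
    [1,[0.025,0,-0.24],[0,0,0]],
    [1,[0.025,0,-0.26],[0,0,0]]
  ]
}}

```text
time: 12.5
ee_pos: [0.5048, 0.1439, 0.1085]
tcp_rot: [-2.193, -2.249, 0.0]
force: [0.1, 0.2, -0.8]
gripper_width: 0.0096
finger_force: 30.0
```

Call:
{"fn": "play_rows", "kwargs": {
  "targets": [
    [1,[-0.015,0,0],[0,0,0]],
    [1,[-0.015,0,-0.03],[0,0,0]],
    [1,[-0.015,0,-0.06],[0,0,0]],
    [1,[-0.015,0,-0.09],[0,0,0]],
    [1,[-0.015,0,-0.09],[0,0,0]]
  ]
}}

```text
time: 13.12
ee_pos: [0.5042, 0.1438, 0.1049]
tcp_rot: [-2.193, -2.249, 0.0]
force: [0.5, 0.7, -1.7]
gripper_width: 0.0098
finger_force: 30.0
```

Call:
{"fn": "play_rows", "kwargs": {
  "targets": [
    [1,[0,0,-0.08],[0,0,0]],
    [1,[0,0,-0.16],[0,0,0]],
    [1,[0,0,-0.24],[0,0,0]],
    [1,[0,0,-0.32],[0,0,0]],
    [1,[0,0,-0.4],[0,0,0]],
    [1,[0,0,-0.4],[0,0,0]]
  ]
}}

```text
time: 13.88
ee_pos: [0.5043, 0.1439, 0.0888]
tcp_rot: [-2.193, -2.249, 0.0]
force: [2.1, 0.7, -2.8]
gripper_width: 0.0096
finger_force: 30.0
```

Call:
{"fn": "play_rows", "kwargs": {
  "targets": [
    [1,[0,0,-0.06],[0,0,0]],
    [1,[0,0,-0.12],[0,0,0]],
    [1,[0,0,-0.18],[0,0,0]],
    [1,[0,0,-0.22],[0,0,0]],
    [1,[0,0,-0.25],[0,0,0]],
    [1,[0,0,-0.25],[0,0,0]]
  ]
}}

```text
time: 14.62
ee_pos: [0.5044, 0.1438, 0.079]
tcp_rot: [-2.193, -2.249, 0.0]
force: [2.6, 1.4, -1.2]
gripper_width: 0.0096
finger_force: 30.0
```

Call:
{"fn": "play_rows", "kwargs": {
  "targets": [
    [1,[0,0,-0.025],[0,0,0]],
    [1,[0,0,-0.05],[0,0,0]],
    [1,[0,0,-0.075],[0,0,0]],
    [1,[0,0,-0.075],[0,0,0]]
  ]
}}

```text
time: 15.12
ee_pos: [0.5043, 0.1438, 0.076]
tcp_rot: [-2.193, -2.249, 0.0]
force: [3.1, 0.0, 0.1]
gripper_width: 0.0096
finger_force: 30.0
```

Call:
{"fn": "play_rows", "kwargs": {
  "targets": [
    [1,[0,0,-0.02],[0,0,0]],
    [1,[0,0,-0.04],[0,0,0]],
    [1,[0,0,-0.04],[0,0,0]]
  ]
}}

```text
time: 15.5
ee_pos: [0.5043, 0.1439, 0.0744]
tcp_rot: [-2.193, -2.249, 0.0]
force: [3.0, -0.0, 0.9]
gripper_width: 0.0096
finger_force: 30.0
```

Call:
{"fn": "play_rows", "kwargs": {
  "targets": [
    [1,[0,0,-0.02],[0,0,0]],
    [1,[0,0,-0.04],[0,0,0]],
    [1,[0,0,-0.04],[0,0,0]]
  ]
}}

```text
time: 15.88
ee_pos: [0.5046, 0.1439, 0.0733]
tcp_rot: [2.193, 2.249, 0.001]
force: [2.8, 0.2, 8.3]
gripper_width: 0.0101
finger_force: 30.0
```

Call:
{"fn": "play_rows", "kwargs": {
  "targets": [
    [0.3,[0,0,0.02],[0,0,0]],
    [0.3,[0,0,0.03],[0,0,0]],
    [0.3,[0,0,0.03],[0,0,0]],
    [0.3,[0,0,0.3],[0,0,0]],
    [1,[0,0,0.8],[0,0,0]],
    [1,[0,0,0.8],[0,0,0]],
    [1,[0,0,0.8],[0,0,0]],
    [1,[0,0,0.55],[0,0,0]],
    [1,[0,0,0.5],[0,0,0]],
    [1,[0,0,0.45],[0,0,0]],
    [1,[0,0,0.42],[0,0,0]],
    [1,[0,0,0.42],[0,0,0]]
  ]
}}

```text
time: 17.38
ee_pos: [0.5043, 0.1439, 0.0896]
tcp_rot: [-2.193, -2.249, 0.0]
force: [0.6, -0.0, -0.1]
gripper_width: 0.0005
finger_force: 0.0
```

Call:
{"fn": "play_rows", "kwargs": {
  "targets": [
    [1,[0,0,-0.04],[0,0,0]],
    [1,[0,0,-0.08],[0,0,0]],
    [1,[0,0,-0.11],[0,0,0]],
    [1,[0,0,-0.11],[0,0,0]]
  ]
}}

```text
time: 17.88
ee_pos: [0.5045, 0.144, 0.086]
tcp_rot: [2.193, 2.249, 0.001]
force: [-3.6, -1.9, 13.8]
gripper_width: 0.0007
finger_force: 7.1
```

Call:
{"fn": "play_rows", "kwargs": {
  "targets": [
    [1,[0,0,-0.015],[0,0,0]],
    [1,[0,0,-0.03],[0,0,0]],
    [1,[0,0,-0.03],[0,0,0]]
  ]
}}

```text
time: 18.25
ee_pos: [0.5046, 0.144, 0.0853]
tcp_rot: [2.193, 2.249, 0.001]
force: [-7.1, -2.3, 26.1]
gripper_width: 0.0005
finger_force: 12.7
```

The cartridge sits on the sprung floor: resistance rises gradually as the floor spring should, and the depth agrees. Next I'll lift away and go behind the open lid.

Call:
{"fn": "play_rows", "kwargs": {
  "targets": [
    [1,[0,0,0.5],[0,0,0]],
    [1,[0,0,2],[0,0,0]],
    [1,[0,0,3.2],[0,0,0]],
    [1,[0,0.8,3.3],[0,0,0]],
    [1,[0,2,3.3],[0,0,0]],
    [1,[0,3.1,3.3],[0,0,0]],
    [1,[0,3.1,3.1],[0,0,0]],
    [1,[0,3.1,2.4],[0,0,0]],
    [1,[0,3.1,1.65],[0,0,0]],
    [1,[0,3.1,1.65],[0,0,0]]
  ]
}}

```text
time: 19.5
ee_pos: [0.5033, 0.2663, 0.1482]
tcp_rot: [-2.193, -2.248, 0.006]
force: [0.4, 0.0, 1.1]
gripper_width: 0.0003
finger_force: 0.0
```

```bash
python3 - <<'E'
from h import *
for c in ("top","side"):
    m=optics.camera_model(c); im=optics.camera(c); cv2.imwrite(f"pics/{c}7.png",im)
    for n in ["lid_press","bay_mouth","cartridge"]:
        for d in spotter.tip_of(c,n)[:2]: print(c,n,round(d["score"],2),toworld(m,d["centre"]).round(4))
print(monitor.state()["ee_pos"])
E
```

```text
top lid_press 0.67 [0.4996 0.2298 0.1536]
top bay_mouth 0.58 [0.5017 0.1497 0.072 ]
top bay_mouth 0.4 [0.4987 0.194  0.077 ]
top cartridge 0.73 [ 0.4677 -0.2194  0.0032]
top cartridge 0.71 [0.5035 0.1418 0.0442]
side lid_press 0.87 [0.5045 0.2368 0.1532]
side bay_mouth 0.7 [0.5062 0.0671 0.0717]
side bay_mouth 0.59 [0.5016 0.1466 0.073 ]
side cartridge 0.8 [ 0.4718 -0.2147  0.0018]
side cartridge 0.74 [ 0.5302 -0.3203 -0.0054]
[0.50464505 0.26797576 0.1508118 ]
```

Call:
{"fn": "play_rows", "kwargs": {
  "targets": [
    [1,[0,-0.45,0],[0,0,0]],
    [1,[0,-0.75,0.1],[0,0,0]],
    [1,[0,-1.04,0.22],[0,0,0]],
    [1,[0,-1.43,0.39],[0,0,0]],
    [1,[0,-1.84,0.39],[0,0,0]],
    [1,[0,-2.24,0.31],[0,0,0]],
    [1,[0,-2.7,0.27],[0,0,0]],
    [1,[0,-3.06,0.04],[0,0,0]],
    [1,[0,-3.38,-0.24],[0,0,0]],
    [1,[0,-3.65,-0.57],[0,0,0]],
    [1,[0,-3.65,-0.57],[0,0,0]]
  ]
}}

```text
time: 21.28
ee_pos: [0.5036, 0.1208, 0.1259]
tcp_rot: [-2.194, -2.247, 0.003]
force: [-0.2, -1.3, 2.3]
gripper_width: 0.0002
finger_force: 0.9
```

```bash
python3 - <<'E'
from h import *
for c in ("top","side"):
    m=optics.camera_model(c); im=optics.camera(c); cv2.imwrite(f"pics/{c}8.png",im)
    for n in ["lid_press"]:
        for d in spotter.tip_of(c,n)[:2]: print(c,n,round(d["score"],2),toworld(m,d["centre"]).round(4))
s=monitor.state(); print(s["ee_pos"],s["force"])
E
```

```text
top lid_press 0.53 [0.4842 0.3938 0.0042]
side lid_press 0.21 [ 0.6935 -0.2891 -0.0034]
[0.50422008 0.12242573 0.12741821] [-0.32796916 -0.48367459  1.91566653]
```

Call:
{"fn": "play_rows", "kwargs": {
  "targets": [
    [1,[0,-0.13,-0.2],[0,0,0]],
    [1,[0,-0.25,-0.38],[0,0,0]],
    [1,[0,-0.38,-0.5],[0,0,0]],
    [1,[0,-0.45,-0.58],[0,0,0]],
    [1,[0,-0.45,-0.62],[0,0,0]],
    [1,[0,-0.45,-0.62],[0,0,0]]
  ]
}}

```text
time: 22.22
ee_pos: [0.5046, 0.1039, 0.1027]
tcp_rot: [2.193, 2.249, 0.001]
force: [-1.5, 2.1, 7.9]
gripper_width: 0.0003
finger_force: 3.9
```

Call:
{"fn": "play_rows", "kwargs": {
  "targets": [
    [1,[0,0,-0.03],[0,0,0]],
    [1,[0,0,-0.06],[0,0,0]],
    [1,[0,0,-0.08],[0,0,0]],
    [1,[0,0,-0.08],[0,0,0]]
  ]
}}

```text
time: 22.72
ee_pos: [0.5045, 0.1031, 0.0992]
tcp_rot: [2.194, 2.248, -0.001]
force: [0.6, -1.9, 2.6]
gripper_width: 0.0002
finger_force: 1.4
```

Call:
{"fn": "play_rows", "kwargs": {
  "targets": [
    [1,[0,0,-0.02],[0,0,0]],
    [1,[0,0,-0.04],[0,0,0]],
    [1,[0,0,-0.06],[0,0,0]],
    [1,[0,0,-0.06],[0,0,0]]
  ]
}}

```text
time: 23.22
ee_pos: [0.5044, 0.1034, 0.0968]
tcp_rot: [2.194, 2.249, -0.0]
force: [1.7, -2.5, 3.2]
gripper_width: 0.0004
finger_force: 1.6
```

Call:
{"fn": "play_rows", "kwargs": {
  "targets": [
    [1,[0,0,-0.02],[0,0,0]],
    [1,[0,0,-0.04],[0,0,0]],
    [1,[0,0,-0.04],[0,0,0]]
  ]
}}

```text
time: 23.6
ee_pos: [0.5045, 0.1034, 0.0962]
tcp_rot: [2.193, 2.248, -0.0]
force: [-6.8, -6.0, 23.5]
gripper_width: 0.0007
finger_force: 12.0
```

Call:
{"fn": "play_rows", "kwargs": {
  "targets": [
    [1,[0,0,-0.01],[0,0,0]],
    [1,[0,0,-0.01],[0,0,0]]
  ]
}}

```text
time: 23.85
ee_pos: [0.5046, 0.1033, 0.096]
tcp_rot: [2.193, 2.248, -0.0]
force: [-7.6, -6.2, 28.7]
gripper_width: 0.0001
finger_force: 14.3
```

Call:
{"fn": "play_rows", "kwargs": {
  "targets": [
    [1,[0,0,0.05],[0,0,0]],
    [1,[0,0,0.1],[0,0,0]],
    [1,[0,0,0.1],[0,0,0]]
  ]
}}

```text
time: 24.22
ee_pos: [0.5042, 0.104, 0.0988]
tcp_rot: [-2.193, -2.249, 0.0]
force: [0.5, -0.0, -0.5]
gripper_width: 0.0009
finger_force: 0.0
```

The force is zero after 3 mm of lift, so the lid did not follow and the latch is holding. I'll retreat and verify.

Call:
{"fn": "play_rows", "kwargs": {
  "targets": [
    [1,[0,-0.2,1.5],[0,0,0]],
    [1,[0,-0.2,3],[0,0,0]],
    [1,[0,-0.2,4.5],[0,0,0]],
    [1,[0,-0.2,4.7],[0,0,0]],
    [1,[0,-0.2,4.7],[0,0,0]]
  ]
}}

```text
time: 24.85
ee_pos: [0.5043, 0.0959, 0.2867]
tcp_rot: [2.193, 2.249, 0.0]
force: [-0.8, 0.0, -1.1]
gripper_width: 0.0004
finger_force: 0.0
```

```bash
python3 look.py w9 lid_press latch_pad; python3 - <<'E'
from h import *
for c in ("side",):
    m=optics.camera_model(c); im=optics.camera(c)
    for n in ["lid_press","bay_mouth"]:
        for d in spotter.tip_of(c,n)[:2]: print(c,n,round(d["score"],2),toworld(m,d["centre"]).round(4))
# overlay check: image at same shut geometry as w2 - lid top front edge
m=dict(np.load("pics/w9.npz")); g=cv2.cvtColor(cv2.imread("pics/w9.png"),cv2.COLOR_BGR2GRAY)
u,v=topix(m,[.5243,.0941,.0950]); print("lid front edge predicted",u,v, "hinge edge",topix(m,[.52,.1955,.095]))
u=int(u); v=int(v); print(g[v-20:v+20,u].tolist())
E
```

```text
24.85 [0.5043 0.0959 0.2867] [2.1933e+00 2.2489e+00 4.0000e-04] [-0.79  0.03 -1.07] [ 0.05  0.12 -0.39  1.84  0.05  1.19 -0.33]
cam in tool [ 0.07492795  0.00059229 -0.18029951] view [-2.61526947e-01  7.55922460e-04  9.65195879e-01] tooly [9.99685904e-01 2.50595427e-02 3.36024388e-04]
lid_press 0.6 [0.508  0.1033 0.0989] [321. 210.]
latch_pad 0.85 [0.5067 0.0683 0.0798] [319. 236.]
latch_pad 0.24 [0.5049 0.1009 0.094 ] [319. 211.]
side lid_press 0.73 [0.5067 0.1066 0.0918]
side lid_press 0.39 [0.5009 0.1953 0.0751]
side bay_mouth 0.62 [0.5055 0.1447 0.0726]
lid front edge predicted 335.6457935126592 217.3893490045957 hinge edge [335.24216711 122.78734122]
[148, 148, 147, 147, 147, 147, 146, 147, 145, 145, 145, 145, 144, 144, 144, 143, 143, 143, 142, 142, 88, 42, 41, 89, 91, 89, 122, 153, 151, 150, 150, 149, 150, 150, 150, 149, 149, 148, 150, 151]
```

The lid's front edge sits exactly where the shut position predicts (217.5 px against 217.4), and the network's lid point agrees. I'm handing in.

```bash
python3 -c "
from h import *
print(env.hand_in())"
```

```text
the job is handed in; nothing more can be done
None
```

I popped the lid with the thumb latch, pushed the cartridge home tab-up, and pressed the lid shut until it stayed down when I lifted away. Pushes peaked at a measured 29 N, no bystander was touched, and I handed in at about 25 s; the hand-in returned no verdict.

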